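Set the three-dial code, open the lock box and fetch the emergency-stop unit

TASK

Unlock the lock box: turn its three dials, one after another, until each white pointer is on the green mark beside it, then slide the cover fully open, away from you. Take out the yellow emergency-stop unit and set it down (do not drop it) upright near the middle of the blue mat, leaving the dials on their marks, the cover open, and the flask and the steel bracket where they are.

Things in the scene. Friction and masses are not known exactly. Their poses are not given: they have to be found in the camera images.
- lockbox: fixed grey lock box; origin = centre of its underside; x points from its front (the side nearest the robot) to its rear, y to its left, z up. Its top is 60 mm above the table. Front part (x -160 to -54 mm, y +-155 mm) is a solid lock deck with the three dials in a row at x = -100 mm, y = +95, 0, -95 mm (which colour stands where varies). Behind it an open compartment, inside x -54 to 138 mm, y +-147 mm, rubber floor 6 mm above the table, lies under the sliding cover
- red_dial (a joint): angle (rad) of the red combination dial about its vertical axis, limits -1.45 to 1.45, stays where it is left (about 0.06 N m of friction). 0 = white pointer towards the box's front (box -x); grows counter-clockwise seen from above. It reads 0.5 when the pointer is on its green mark (about 29 deg counter-clockwise of straight to the front)
- red_grip (a point): on the red dial's axis, at the height to grip it. The dial is a round red cap 64 mm across carrying an upright red grip bar 60 mm long, 14 mm thick and 36 mm tall; this point lies on the bar's centre line, 13 mm below the bar's top and 23 mm above the cap. Site x axis lies along the bar, away from the pointer; z is up. Dial axes are 95 mm apart in a row along the box's y
- red_pointer (a point): the red dial's pointer tip: the top of the bar end that carries a white stripe (on the bar's top and down its end), 30 mm from the axis
- red_mark (a point): the green mark, 15 x 11 mm, painted on the separate dark plate (91 mm wide) under the red dial, 42 mm from the dial's axis
- yellow_dial (a joint): angle (rad) of the yellow combination dial about its vertical axis, limits -1.45 to 1.45, stays where it is left (about 0.06 N m of friction). 0 = white pointer towards the box's front (box -x); grows counter-clockwise seen from above. It reads -0.1 when the pointer is on its green mark (about 6 deg clockwise of straight to the front)
- yellow_grip (a point): on the yellow dial's axis, at the height to grip it. The dial is a round yellow cap 64 mm across carrying an upright yellow grip bar 60 mm long, 14 mm thick and 36 mm tall; this point lies on the bar's centre line, 13 mm below the bar's top and 23 mm above the cap. Site x axis lies along the bar, away from the pointer; z is up. Dial axes are 95 mm apart in a row along the box's y
- yellow_pointer (a point): the yellow dial's pointer tip: the top of the bar end that carries a white stripe (on the bar's top and down its end), 30 mm from the axis
- yellow_mark (a point): the green mark, 15 x 11 mm, painted on the separate dark plate (91 mm wide) under the yellow dial, 42 mm from the dial's axis
- blue_dial (a joint): angle (rad) of the blue combination dial about its vertical axis, limits -1.45 to 1.45, stays where it is left (about 0.06 N m of friction). 0 = white pointer towards the box's front (box -x); grows counter-clockwise seen from above. It reads -0.55 when the pointer is on its green mark (about 32 deg clockwise of straight to the front)
- blue_grip (a point): on the blue dial's axis, at the height to grip it. The dial is a round blue cap 64 mm across carrying an upright blue grip bar 60 mm long, 14 mm thick and 36 mm tall; this point lies on the bar's centre line, 13 mm below the bar's top and 23 mm above the cap. Site x axis lies along the bar, away from the pointer; z is up. Dial axes are 95 mm apart in a row along the box's y
- blue_pointer (a point): the blue dial's pointer tip: the top of the bar end that carries a white stripe (on the bar's top and down its end), 30 mm from the axis
- blue_mark (a point): the green mark, 15 x 11 mm, painted on the separate dark plate (91 mm wide) under the blue dial, 42 mm from the dial's axis
- cover (a joint): slide of the flat aluminium cover (196 x 302 x 6 mm, top 62 mm above the table): 0 = shut, grows as it slides to the box's +x (away from the robot), 0.150 = fully open; takes about 3 N plus 8 N per m/s, stays where it is left. Three steel tongues on its front edge end in pins caught inside a notched ring under each dial, so it cannot slide until every pointer is on its green mark (within about 0.15 rad)
- cover_rib (a point): centre of the upright black rib on the cover, used as its handle: 14 mm thick (box x), 110 mm long (box y), 36 mm tall; this point lies 18 mm above the cover and 18 mm below the rib's top; can be pinched from above or pushed from its front side
- estop_center (a point): centre of the loose emergency-stop unit, half-way up (24 mm above its underside): yellow housing 90 mm (its x) x 50 mm (its y) x 32 mm tall, red mushroom button 38 mm across on top, 48 mm tall in all, about 0.25 kg. It starts under the cover, upright on the compartment floor; hold it by the housing's 50 mm width
- mat: fixed square blue mat 190 x 190 mm, 4 mm thick, on the table to the right of the box; origin = centre of its underside, its top is 4 mm above that
- flask: bystander: steel drinking flask, 72 mm across, 180 mm tall, standing; origin = centre of its underside
- bracket: bystander: steel angle bracket 80 x 60 mm foot, 66 mm tall; origin = centre of its foot's underside

How it is judged:
By the outcome, as a careful person would: the job done as asked, in the order asked, and still so for the second after the job is handed in, with the robot touching nothing.
It also fails if it takes over 72 s, if anything falls off the work surface, if the arm or the gripper's body presses on something with over 40 N, if the wrist force passes 120 N, or if a joint passes its speed limit or range.

ROBOT

A 6-joint arm with a two-finger parallel gripper is mounted at the origin on the work surface. World frame = base frame: x ahead of the robot, y to its left, z up, the work surface at z = 0. Lengths are in mm, angles in rad, forces in N, time in s.
With the tool pointing down it reaches from about 300 to 850 mm from the base axis. Payload 5.4 kg.
Tool frame: the origin (TCP) lies at the very end of the fingers, on their centre line; the grasp point (between the pads) lies 19 mm behind it; y points along the fingers, z is the direction in which the jaws open and shut, and the axes are right-handed (so a half turn about y gives the same grasp; the last joint's range is limited). The gripper opens to 85 mm and grips with 20 to 120 N. Pads are 22 mm wide; open, the fingers measure 114 mm over their backs; the gripper's body (76 mm by 85 mm) begins 54 mm behind the grasp point. The pads swing forward as they close: fully open they stand 13 mm farther back than shut.
Start: joints at [1.018, 0.158, 1.597, -0, 1.386, -0.21], TCP at [193.281, 541.524, 231.299] pointing down, gripper open.
Joint ranges: [-2.91, 2.91], [-0.94, 2.29], [0.18, 2.7], [-1.29, 4.43], [0.17, 2.64], [-3, 3]. Speed limits (rad/s): [2.57, 2.57, 3.14, 3.14, 3.14, 3.14].

INTERFACE

Orientations are given as a rotation vector (axis times angle).
In Python, from cell import status, eyes, order gives the robot as it stands.
- The arm moves only by the tool servo_tool, never from a script. Its argument "motion" is a list of rows, each a list of 7 numbers: the shift along the world's x, y, z each as a share of 300 mm, from -1 to 1, then the turn, a rotation vector about the world's x, y, z each as a share of 180 degrees, from -1 to 1, then the closure, from 0 (fully open) to 1 (shut). In form: [[x, y, z, wx, wy, wz, gripper], ...]. A call has exactly 10 rows; each row is the pose to reach, as a shift and turn from the pose commanded when the call began, turning the shorter way round; what a row does not reach only later rows make up. A row lasts 1/10 s, in which the tool goes at most 50 mm and 8.59 degrees, less where a joint would pass 70% of its speed; a pose out of reach is approached as far as the arm can. A call with a number of a shift or a turn outside -1 to 1 is refused whole. A call with a gripper value outside its range is refused whole. The fingers move at their own pace and stop on an object; "grip_force" is the grip in N (left out, the last holds). Time passes only in rows, so rows that repeat a pose let the fingers close, or fill a call up. It gives the time, the measured TCP pose, the force and the opening at its end, in the units of the state.
- status.get_obs(): the state, without advancing time (a new reading comes with each control period).
- eyes.camera(name): name is "scene" or "top" or "wrist"; returns a dict with "frame" (480x640x3 uint8, blue, green, red), "depth" (480x640 float32, mm along the optical axis (not along the pixel's ray), 0 where there is no reading), "mtx" (3x3 intrinsics, pixels), "R" (3x3) and "t" (3): a world point X has camera coordinates R X + t; the wrist camera has in their place "mount" (4x4, takes a point from camera to tool coordinates, whose origin is the TCP and whose axes are the tool frame's). Camera axes: x right, y down, z forward; pixel columns grow to the right and rows downward; lengths in mm; the calibration is good to about 2 mm. A picture is of the moment at which its call begins: read the wrist's pose just before it.
- order.finish_job(): hands the job in, once; it reports no verdict.
Trained networks look in a picture, given as the dict that the camera call returned (one of the last four; its "shot" number tells which), for a name from the list of things; names that differ only in an ending like _2 or _b are one class to them, and where a whole thing is asked for, a point or a joint stands for the part that bears it (a point fixed in the world has none). Each returns a list of dicts, best first, with "p" (0 to 1); they miss things now and then, are a little off and sometimes report something else, mostly with a low value. They report only what shows in the picture. A call takes as long as a camera call.
- eyes.masks_of(picture, query): "region" (480x640 bool, what is visible of it) and "xy" ([column, row] in pixels, amid what is visible of it).
- eyes.spot_point(picture, query): "xy" ([column, row] in pixels: a listed point, or the origin of a listed thing).
The state is a dict: "time": time; "joints": joint angles; "dq": joint speeds; "effort": joint torques, N m; "tcp_pos": TCP position; "tool_rot": TCP orientation; "ft_force": force on the tool from outside, world axes, zero at the start; "torque": the same for the moment, N m; "finger_gap": finger opening in mm.
Only numpy, scipy, OpenCV 4.12 (cv2) and the standard library are available. Lean on these libraries where they do the work, as an engineer would, in place of code of your own. Each camera call takes 0.05 s, during which the arm holds its last target. There are 200 camera calls.

## Working session

There is one attempt and no reset: what is moved stays moved. The work goes in short steps, Python scripts to look and compute and a tool call to move; the robot and the scene stay as the last step left them, time stands still between calls to the robot, and variables do not carry over. Pictures are saved under pics/ and viewed, about 8 in all and at most 12, crops included, and the job is handed in when it is done.

Besides the shell and the picture viewer there is one more tool, called after "Call:" as a command line: name --pt "numbers of a row" for each row, then --argument value for the rest. servo_tool: Moves the arm, as the interface text tells. Shift numbers are shares of 300 mm and turn numbers shares of 180 degrees, none past 1 either way. Its arguments: {"type":"object","properties":{"motion":{"type":"array","items":{"type":"array","items":{"type":"number"}}},"grip_force":{"type":"number"}},"required":["motion"]}

```bash
ls; mkdir -p pics; cat > h.py <<'E'
import numpy as np, cv2
from cell import status, eyes, order
from scipy.spatial.transform import Rotation as Ro
def cam(name):
    s=status.get_obs(); c=eyes.camera(name)
    if name=="wrist":
        T=np.eye(4);T[:3,:3]=Ro.from_rotvec(s["tool_rot"]).as_matrix();T[:3,3]=s["tcp_pos"]
        M=np.linalg.inv(T@np.array(c["mount"]));c["R"]=M[:3,:3];c["t"]=M[:3,3]
    return c
def at_z(c,xy,z):  # ray-plane
    R=np.array(c["R"]);t=np.array(c["t"]).ravel()
    d=R.T@np.linalg.inv(c["mtx"])@np.array([xy[0],xy[1],1.]);o=-R.T@t
    return o+d*(z-o[2])/d[2]
def by_depth(c,xy):
    d=c["depth"][int(round(xy[1])),int(round(xy[0]))]
    return np.array(c["R"]).T@(d*np.linalg.inv(c["mtx"])@np.array([xy[0],xy[1],1.])-np.array(c["t"]).ravel())
E
python3 - <<'E'
from h import *
np.set_printoptions(precision=1,suppress=True)
s=status.get_obs();print(s["time"],s["tcp_pos"],s["tool_rot"],Ro.from_rotvec(s["tool_rot"]).as_matrix())
for n in("top","scene"):
    c=cam(n);cv2.imwrite(f"pics/{n}0.png",c["frame"])
    for q,z in [(a+b,zz) for a in("red","yellow","blue") for b,zz in(("_grip",None),("_pointer",None),("_mark",62))]+[("cover_rib",80),("lockbox",0),("mat",0),("flask",0),("bracket",0)]:
        r=eyes.spot_point(c,q)
        if r: print(n,q,round(r[0]["p"],2),np.array(r[0]["xy"]),by_depth(c,r[0]["xy"]),at_z(c,r[0]["xy"],z) if z is not None else "")
        else: print(n,q,"none")
E
```

```text
pics
0.0 [193.  541.  230.3] [-1.6  0.3 -0.3] [[ 0.9 -0.   0.3]
 [-0.3 -0.   0.9]
 [-0.  -1.  -0. ]]
top red_grip 0.58 [363.7 280.3] [451.2 -45.5 113.8] 
top red_pointer 0.97 [357.5 296.7] [414.6 -35.5  61.6] 
top red_mark 0.75 [371.8 300.2] [406.2 -68.3  62.3] [406.2 -68.3  62. ]
top yellow_grip 0.8 [323.5 283.9] [444.6  43.3 111.3] 
top yellow_pointer 0.61 [333.8 292.6] [424.8  19.2  62.7] 
top yellow_mark 0.88 [319.  304.4] [398.3  53.8  61.7] [398.3  53.8  62. ]
top blue_grip 0.61 [275.9 285. ] [443.6 148.1 114.8] 
top blue_pointer 0.92 [280.5 301.6] [405.9 142.8  60. ] 
top blue_mark none
top cover_rib 0.8 [321.1 239.8] [544.3  47.   96.7] [546.2  46.9  80. ]
top lockbox 0.84 [316.5 242.7] [538.2  57.6  93.8] [548.2  57.9   0. ]
top mat 0.96 [473.2 271.2] [ 471.8 -326.4    4.9] [ 472.  -328.1    0. ]
top flask 0.81 [463.9 190.6] [ 654.3 -283.9   93.7] [ 675.2 -315.6    0. ]
top bracket 0.94 [165.  265.6] [496.  429.6   9.6] [496.5 432.9   0. ]
scene red_grip 0.64 [346.5 216.4] [419.5  64.6  78.6] 
scene red_pointer 0.78 [322.8 193.8] [393.9 -41.6  58.1] 
scene red_mark 0.95 [312.1 193.9] [445.2 -35.5 113.1] [416.3 -61.2  62. ]
scene yellow_grip 0.56 [338.4 213. ] [442.5  54.4 108.6] 
scene yellow_pointer 0.64 [338.8 200.5] [345.  -21.8  -3.8] 
scene yellow_mark 0.57 [344.5 214.8] [416.4  55.3  73.9] [409.7  50.4  62. ]
scene blue_grip 0.87 [364.4 233. ] [428.4 133.2  79. ] 
scene blue_pointer 0.66 [369.8 220.2] [337.9  87.2  -4.6] 
scene blue_mark 0.82 [382.7 235.4] [392.8 167.8  62.9] [392.3 167.6  62. ]
scene cover_rib 0.87 [316.  241.8] [543.   66.6  98.9] [534.   58.7  80. ]
scene lockbox 0.86 [315.1 257.2] [563.6  82.5  66.2] [533.7  56.4   0. ]
scene mat none
scene flask 0.85 [184.6 211.7] [ 689.4 -280.7   53.1] [ 670.8 -316.3    0. ]
scene bracket 0.78 [437.5 337. ] [501.7 435.1   2.5] [500.5 434.8   0. ]
```

```bash
python3 - <<'E'
import cv2
a=cv2.imread("pics/top0.png")[180:325,230:510];cv2.imwrite("pics/t0c.png",cv2.resize(a,None,fx=2.8,fy=2.8,interpolation=cv2.INTER_CUBIC))
E
python3 -c "
from h import *
c=cam('wrist');print(np.array(c['mount']).round(1),c['mtx'])"
```

```text
[[   0.     1.     0.3  -77.1]
 [  -0.    -0.3    1.  -142.8]
 [   1.    -0.    -0.     1.3]
 [   0.     0.     0.     1. ]] [[335.9259998    0.         320.48736108]
 [  0.         335.9259998  242.94096484]
 [  0.           0.           1.        ]]
```

View pics/t0c.png

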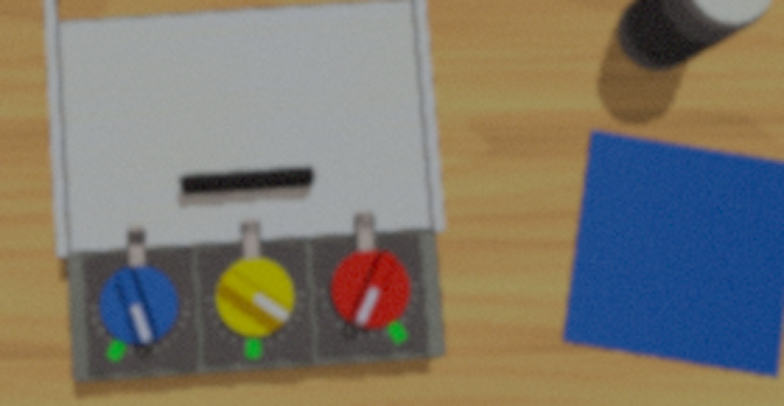

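Call:
servo_tool --pt "0.8 -1 0.1 0 0 0.12 0" --pt "0.8 -1 0.1 0 0 0.12 0" --pt "0.8 -1 0.1 0 0 0.12 0" --pt "0.8 -1 0.1 0 0 0.12 0" --pt "0.8 -1 0.1 0 0 0.12 0" --pt "0.8 -1 0.1 0 0 0.12 0" --pt "0.8 -1 0.1 0 0 0.12 0" --pt "0.8 -1 0.1 0 0 0.12 0" --pt "0.8 -1 0.1 0 0 0.12 0" --pt "0.8 -1 0.1 0 0 0.12 0"

```text
time: 2.55
tcp_pos: [433.6, 241.0, 261.3]
tool_rot: [-1.57, -0.025, 0.025]
ft_force: [0.9, 1.2, 0.1]
finger_gap: 85.3
```

Call:
servo_tool --pt "0.02 -0.65 0 0 0 0 0" --pt "0.02 -0.65 0 0 0 0 0" --pt "0.02 -0.65 0 0 0 0 0" --pt "0.02 -0.65 0 0 0 0 0" --pt "0.02 -0.65 0 0 0 0 0" --pt "0.02 -0.65 0 0 0 0 0" --pt "0.02 -0.65 0 0 0 0 0" --pt "0.02 -0.65 0 0 0 0 0" --pt "0.02 -0.65 0 0 0 0 0" --pt "0.02 -0.65 0 0 0 0 0"

```text
time: 3.55
tcp_pos: [439.2, 47.4, 261.3]
tool_rot: [-1.571, -0.028, 0.028]
ft_force: [-0.0, -0.5, 0.2]
finger_gap: 85.5
```

```bash
cat > m.py <<'E'
from h import *
np.set_printoptions(precision=3,suppress=True)
s=status.get_obs();print(s["time"],s["tcp_pos"],s["tool_rot"])
A=Ro.from_rotvec(s["tool_rot"]).as_matrix();print("tool x yaw",np.degrees(np.arctan2(A[1,0],A[0,0])),"y axis",A[:,1])
c=cam("wrist");cv2.imwrite("pics/w%.0f.png"%(s["time"]*10),c["frame"])
g={}
for q,z in [(a+b,zz) for a in("red","yellow","blue") for b,zz in(("_grip",None),("_pointer",None),("_mark",60))]+[("cover_rib",None),("lockbox",0)]:
    r=eyes.spot_point(c,q)
    if r:
        g[q]=r[0]["xy"];print(q,round(r[0]["p"],2),np.array(r[0]["xy"]).round(0),by_depth(c,r[0]["xy"]).round(1))
    else: print(q,"none")
E
python3 m.py
```

```text
3.55 [439.215  47.378 261.265] [-1.571 -0.028  0.028]
tool x yaw 2.0561575340383325 y axis [-0.  0. -1.]
red_grip 0.87 [222. 228.] [443.  -39.  114.1]
red_pointer 0.69 [234. 204.] [420.8 -28.1 112.8]
red_mark 0.58 [210. 178.] [405.8 -62.7  66.1]
yellow_grip 0.89 [325. 227.] [438.7  52.7 113.5]
yellow_pointer 0.82 [296. 213.] [427.   26.9 113.9]
yellow_mark 0.85 [327. 176.] [399.9  53.5  64.5]
blue_grip 0.59 [426. 226.] [435.2 142.4 114.2]
blue_pointer 0.93 [422. 197.] [409.  135.9 112.5]
blue_mark 0.67 [440. 183.] [402.8 168.1  63.4]
cover_rib 0.77 [327. 307.] [529.1  58.5  94.1]
lockbox 0.75 [321. 281.] [513.8  52.2  63.1]
```

```bash
cat > d.py <<'E'
from h import *
np.set_printoptions(precision=1,suppress=True)
def cloud(c):
    v,u=np.mgrid[0:480,0:640];K=np.linalg.inv(c["mtx"]);P=np.stack([u,v,np.ones_like(u)],-1)@K.T*c["depth"][...,None]
    return (P-np.array(c["t"]).ravel())@np.array(c["R"])
def bars(c):
    X=cloud(c);m=(c["depth"]>0)&(X[...,2]>104)&(X[...,2]<125)&(X[...,0]>390)&(X[...,0]<480)
    n,l,st,ce=cv2.connectedComponentsWithStats(cv2.morphologyEx(m.astype(np.uint8),cv2.MORPH_OPEN,np.ones((3,3))))
    for i in range(1,n):
        if st[i,4]<80: continue
        p=X[l==i];(cx,cy),(w,h),_=r=cv2.minAreaRect(p[:,:2].astype(np.float32))
        U,S,V=np.linalg.svd(p[:,:2]-p[:,:2].mean(0),full_matrices=False);d=V[0]*(-np.sign(V[0,0]))
        print("bar",np.array([cx,cy]),p.mean(0),np.median(p[:,2]),"size",round(w),round(h),"ang",np.degrees(np.arctan2(-d[1],-d[0])).round(1),c["frame"][l==i].mean(0))
def rib(c):
    X=cloud(c);m=(c["depth"]>0)&(X[...,2]>85)&(X[...,2]<112)&(X[...,0]>500)&(X[...,0]<720)
    p=X[m];U,S,V=np.linalg.svd(p[:,:2]-p[:,:2].mean(0),full_matrices=False);print("rib",p.mean(0),cv2.minAreaRect(p[:,:2].astype(np.float32)),np.degrees(np.arctan2(V[0,1],V[0,0])))
if __name__=="__main__":
    c=cam("wrist");bars(c);rib(c)
    for q in("red","yellow","blue"):
        for r in eyes.spot_point(c,q+"_mark")[:1]: print(q,by_depth(c,r["xy"]))
E
python3 d.py
```

```text
bar [436.  146.1] [434.7 144.5 113.2] 113.8470715008884 size 60 14 ang 19.0 [157.9 104.1  71. ]
bar [446.1 -42.8] [444.5 -41.3 113.4] 113.76261855801246 size 14 60 ang -25.8 [ 70.2  73.7 191.8]
bar [441.5  51.2] [440.2  51.2 113.4] 113.85779291395745 size 60 14 ang 55.3 [ 65.7 176.  192.1]
rib [574.5 -61.7  96.3] ((588.7740478515625, -97.63427734375), (43.46821594238281, 433.57733154296875), 18.268165588378906) -71.38426807816612
red [408.6 -63.8  65.1]
yellow [400.2  53.2  65.3]
blue [404.5 167.5  63.2]
```

View pics/w36.png

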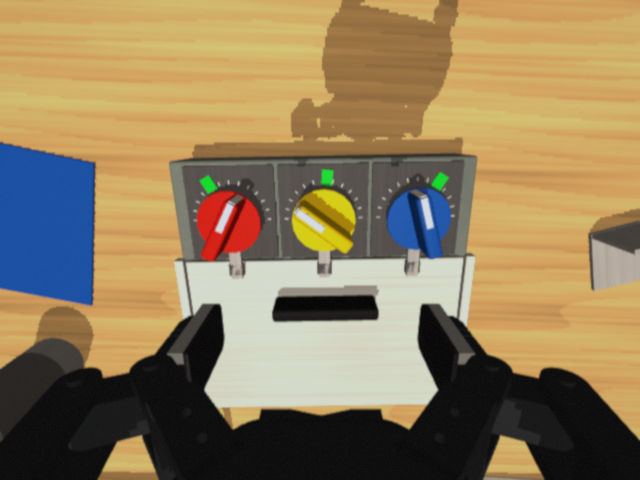

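Call:
servo_tool --pt "0.023 -0.3 -0.2 0 0 -0.167 0.5" --pt "0.023 -0.3 -0.35 0 0 -0.167 0.5" --pt "0.023 -0.3 -0.35 0 0 -0.167 0.5" --pt "0.023 -0.3 -0.35 0 0 -0.167 0.5" --pt "0.023 -0.3 -0.35 0 0 -0.167 0.5" --pt "0.023 -0.3 -0.4 0 0 -0.167 0.5" --pt "0.023 -0.3 -0.5 0 0 -0.167 0.5" --pt "0.023 -0.3 -0.583 0 0 -0.167 0.5" --pt "0.023 -0.3 -0.583 0 0 -0.167 0.5" --pt "0.023 -0.3 -0.583 0 0 -0.167 0.5" --grip_force 30

```text
time: 5.35
tcp_pos: [446.8, -43.4, 87.5]
tool_rot: [-1.537, 0.382, -0.384]
ft_force: [-0.2, -0.3, 0.5]
finger_gap: 42.2
```

Call:
servo_tool --pt "0 0 0 0 0 0 1" --pt "0 0 0 0 0 0 1" --pt "0 0 0 0 0 0 1" --pt "0 0 0 0 0 0 1" --pt "0 0 0 0 0 0 1" --pt "0 0 0 0 0 0 1" --pt "0 0 0 0 0 0 1" --pt "0 0 0 0 0 0 1" --pt "0 0 0 0 0 0 1" --pt "0 0 0 0 0 0 1"

```text
time: 6.35
tcp_pos: [447.3, -44.5, 88.3]
tool_rot: [-1.538, 0.382, -0.386]
ft_force: [-2.2, -1.8, 6.9]
finger_gap: 13.5
```

```bash
cat > y.py <<'E'
from h import *
s=status.get_obs();A=Ro.from_rotvec(s["tool_rot"]).as_matrix();print(s["time"],np.round(s["tcp_pos"],1),"yaw",np.degrees(np.arctan2(A[1,0],A[0,0])).round(2),"F",np.round(s["ft_force"],1),np.round(s["torque"],2),s["finger_gap"],np.round(s["joints"],2))
E
python3 y.py
```

```text
6.35 [447.3 -44.5  88.3] yaw -28.07 F [-2.2 -1.8  6.9] [-0.35  0.51 -0.01] 13.546910818211536 [-0.37 -0.    2.07 -0.    1.07 -1.45]
```

Call:
servo_tool --pt "0 0 0 0 0 0.04 1" --pt "0 0 0 0 0 0.08 1" --pt "0 0 0 0 0 0.12 1" --pt "0 0 0 0 0 0.16 1" --pt "0 0 0 0 0 0.2 1" --pt "0 0 0 0 0 0.24 1" --pt "0 0 0 0 0 0.28 1" --pt "0 0 0 0 0 0.31 1" --pt "0 0 0 0 0 0.332 1" --pt "0 0 0 0 0 0.332 1"

```text
time: 7.35
tcp_pos: [447.2, -44.5, 88.3]
tool_rot: [-1.529, -0.436, 0.433]
ft_force: [-2.8, -1.7, 6.5]
finger_gap: 13.5
```

```bash
python3 y.py
```

```text
7.35 [447.2 -44.5  88.3] yaw 31.77 F [-2.8 -1.7  6.5] [-0.23  0.53  0.04] 13.465942778203555 [-0.37 -0.    2.07 -0.    1.07 -2.49]
```

Call:
servo_tool --pt "0 0 0 0 0 0 0.5" --pt "0 0 0 0 0 0 0.5" --pt "0 0 0 0 0 0 0.5" --pt "0 0 0.1 0 0 0 0.5" --pt "0 0 0.23 0 0 0 0.5" --pt "-0.005 0.1 0.23 0 0 0.04 0.5" --pt "-0.01 0.2 0.23 0 0 0.08 0.5" --pt "-0.015 0.312 0.23 0 0 0.14 0.5" --pt "-0.015 0.312 0.23 0 0 0.14 0.5" --pt "-0.015 0.312 0.2 0 0 0.14 0.5"

```text
time: 8.35
tcp_pos: [442.5, 50.8, 147.1]
tool_rot: [-1.43, -0.777, 0.773]
ft_force: [-0.4, -0.1, -0.6]
finger_gap: 42.3
```

Call:
servo_tool --pt "0 0 -0.08 0 0 0 0.5" --pt "0 0 -0.15 0 0 0 0.5" --pt "0 0 -0.2 0 0 0 0.5" --pt "0 0 -0.2 0 0 0 0.5" --pt "0 0 -0.2 0 0 0 1" --pt "0 0 -0.2 0 0 0 1" --pt "0 0 -0.2 0 0 0 1" --pt "0 0 -0.2 0 0 0 1" --pt "0 0 -0.2 0 0 0 1" --pt "0 0 -0.2 0 0 0 1"

```text
time: 9.35
tcp_pos: [442.0, 50.0, 87.3]
tool_rot: [-1.429, -0.774, 0.773]
ft_force: [-3.8, -0.2, 5.0]
finger_gap: 13.5
```

```bash
python3 y.py
```

```text
9.35 [442.   50.   87.3] yaw 56.86 F [-3.8 -0.2  5. ] [-0.01  0.69 -0.  ] 13.464132438651772 [-0.16 -0.01  2.08 -0.    1.07 -2.72]
```

Call:
servo_tool --pt "0 0 0 0 0 -0.04 1" --pt "0 0 0 0 0 -0.08 1" --pt "0 0 0 0 0 -0.12 1" --pt "0 0 0 0 0 -0.16 1" --pt "0 0 0 0 0 -0.2 1" --pt "0 0 0 0 0 -0.24 1" --pt "0 0 0 0 0 -0.28 1" --pt "0 0 0 0 0 -0.31 1" --pt "0 0 0 0 0 -0.33 1" --pt "0 0 0 0 0 -0.33 1"

```text
time: 10.35
tcp_pos: [441.8, 50.2, 87.3]
tool_rot: [-1.57, 0.036, -0.036]
ft_force: [-3.8, 1.0, 7.2]
finger_gap: 13.5
```

```bash
python3 y.py
```

```text
10.35 [441.8  50.2  87.3] yaw -2.62 F [-3.8  1.   7.2] [ 0.11  0.68 -0.08] 13.480531203419678 [-0.16 -0.01  2.08  0.    1.07 -1.69]
```

Call:
servo_tool --pt "0 0 0 0 0 0 0.5" --pt "0 0 0 0 0 0 0.5" --pt "0 0 0 0 0 0 0.5" --pt "0 0 0.1 0 0 0 0.5" --pt "0 0 0.23 0 0 0 0.5" --pt "-0.005 0.1 0.23 0 0 0.04 0.5" --pt "-0.01 0.2 0.23 0 0 0.08 0.5" --pt "-0.016 0.314 0.23 0 0 0.123 0.5" --pt "-0.016 0.314 0.23 0 0 0.123 0.5" --pt "-0.016 0.314 0.2 0 0 0.123 0.5"

```text
time: 11.35
tcp_pos: [437.8, 144.6, 147.1]
tool_rot: [-1.555, -0.271, 0.267]
ft_force: [0.0, 0.1, -0.5]
finger_gap: 42.5
```

Call:
servo_tool --pt "0 0 -0.08 0 0 0 0.5" --pt "0 0 -0.15 0 0 0 0.5" --pt "0 0 -0.2 0 0 0 0.5" --pt "0 0 -0.2 0 0 0 0.5" --pt "0 0 -0.2 0 0 0 1" --pt "0 0 -0.2 0 0 0 1" --pt "0 0 -0.2 0 0 0 1" --pt "0 0 -0.2 0 0 0 1" --pt "0 0 -0.2 0 0 0 1" --pt "0 0 -0.2 0 0 0 1"

```text
time: 12.35
tcp_pos: [437.2, 145.0, 87.4]
tool_rot: [-1.553, -0.269, 0.267]
ft_force: [-1.7, 4.1, 3.1]
finger_gap: 13.6
```

```bash
python3 y.py
```

```text
12.35 [437.2 145.   87.4] yaw 19.57 F [-1.7  4.1  3.1] [ 0.58  0.38 -0.07] 13.571463400842212 [ 0.06  0.03  2.04  0.    1.07 -1.86]
```

Call:
servo_tool --pt "0 0 0 0 0 -0.04 1" --pt "0 0 0 0 0 -0.08 1" --pt "0 0 0 0 0 -0.12 1" --pt "0 0 0 0 0 -0.16 1" --pt "0 0 0 0 0 -0.2 1" --pt "0 0 0 0 0 -0.24 1" --pt "0 0 0 0 0 -0.267 1" --pt "0 0 0 0 0 -0.267 1" --pt "0 0 0 0 0 -0.267 1" --pt "0 0 0 0 0 -0.267 0.5"

```text
time: 13.35
tcp_pos: [437.6, 144.1, 87.0]
tool_rot: [-1.536, 0.386, -0.389]
ft_force: [-0.2, 0.2, 0.3]
finger_gap: 26.7
```

Call:
servo_tool --pt "0 0 0 0 0 0 0.5" --pt "0 0 0 0 0 0 0.5" --pt "0 0 0 0 0 0 0.5" --pt "0 0 0.15 0 0 0 0.5" --pt "0 0 0.23 0 0 0 0.5" --pt "0 -0.1 0.38 0 0 0.04 0.5" --pt "0 -0.2 0.55 0 0 0.08 0.5" --pt "0.015 -0.314 0.58 0 0 0.17 0.5" --pt "0.015 -0.314 0.58 0 0 0.175 0.5" --pt "0.015 -0.314 0.58 0 0 0.175 0.5"

```text
time: 14.35
tcp_pos: [442.0, 49.0, 261.4]
tool_rot: [-1.571, -0.042, 0.039]
ft_force: [-0.0, -0.1, -0.4]
finger_gap: 42.8
```

```bash
python3 y.py; python3 - <<'E'
from d import *
c=cam("wrist");cv2.imwrite("pics/w2.png",c["frame"]);bars(c)
X=cloud(c)
r=eyes.masks_of(c,"cover_rib")
for k in r[:3]:
    m=k["region"];print(k["p"],m.sum(),np.array(k["xy"]),X[m].mean(0))
r=eyes.spot_point(c,"cover_rib")[0];print(by_depth(c,r["xy"]),at_z(c,r["xy"],80))
m=(c["frame"].max(-1)<60)&(X[...,2]>90)&(X[...,2]<108)&(X[...,0]>490)&(X[...,0]<580)&(abs(X[...,1]-57)<80)
p=X[m];print(m.sum(),cv2.minAreaRect(p[:,:2].astype(np.float32)),np.median(p[:,2]))
E
```

```text
14.35 [442.   49.  261.4] yaw 2.98 F [-0.  -0.1 -0.4] [ 0.01 -0.05 -0.06] 42.777256925519346 [-0.16 -0.22  1.9  -0.    1.45 -1.79]
bar [441.   51.6] [439.6  51.5 113.7] 113.91030670347844 size 14 60 ang -3.0 [ 76.4 200.8 216. ]
bar [446.1 -42.9] [444.7 -42.2 112.8] 113.63225878885173 size 61 14 ang 31.9 [ 70.   73.7 191.9]
bar [436.  146.1] [434.7 145.1 112.8] 113.69320184355625 size 14 61 ang -28.3 [159.3 104.4  70.8]
0.94 26010 [321.3 304.7] [558.6  57.9  66.2]
[530.   53.3  95. ] [538.   53.6  80. ]
1256 ((535.3186645507812, 55.07666778564453), (13.04707145690918, 94.28885650634766), 3.055861473083496) 97.57826699383841
```

View pics/w2.png

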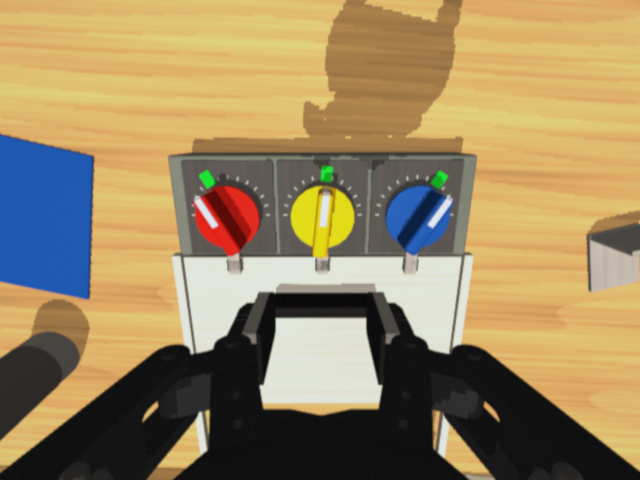

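Call:
servo_tool --pt "0.1 0.01 0 0 0 0 1" --pt "0.178 0.012 0 0 0 0 1" --pt "0.178 0.012 -0.15 0 0 0 1" --pt "0.178 0.012 -0.3 0 0 0 1" --pt "0.178 0.012 -0.45 0 0 0 1" --pt "0.178 0.012 -0.55 0 0 0 1" --pt "0.178 0.012 -0.62 0 0 0 1" --pt "0.178 0.012 -0.62 0 0 0 1" --pt "0.178 0.012 -0.62 0 0 0 1" --pt "0.178 0.012 -0.62 0 0 0 1"

```text
time: 15.5
tcp_pos: [495.9, 53.9, 75.9]
tool_rot: [-1.571, -0.044, 0.04]
ft_force: [-0.1, -0.8, -0.2]
finger_gap: -0.3
```

Call:
servo_tool --pt "0.05 0.003 0 0 0 0 1" --pt "0.08 0.004 0 0 0 0 1" --pt "0.11 0.006 0 0 0 0 1" --pt "0.14 0.008 0 0 0 0 1" --pt "0.18 0.01 0 0 0 0 1" --pt "0.22 0.012 0 0 0 0 1" --pt "0.26 0.014 0 0 0 0 1" --pt "0.3 0.016 0 0 0 0 1" --pt "0.34 0.018 0 0 0 0 1" --pt "0.38 0.02 0 0 0 0 1"

```text
time: 16.5
tcp_pos: [609.1, 60.1, 74.4]
tool_rot: [-1.57, -0.041, 0.043]
ft_force: [-4.2, 0.8, 3.1]
finger_gap: 0.1
```

```bash
python3 y.py
```

```text
16.5 [609.1  60.1  74.4] yaw 3.04 F [-4.2  0.8  3.1] [ 0.15  0.56 -0.  ] 0.07572991184174609 [-0.1   0.41  1.61  0.    1.12 -1.72]
```

Call:
servo_tool --pt "0.03 0.002 0 0 0 0 1" --pt "0.06 0.003 0 0 0 0 1" --pt "0.09 0.005 0 0 0 0 1" --pt "0.12 0.006 0 0 0 0 1" --pt "0.14 0.007 0 0 0 0 1" --pt "0.16 0.008 0 0 0 0 1" --pt "0.175 0.009 0 0 0 0 1" --pt "0.185 0.01 0 0 0 0 1" --pt "0.195 0.01 0 0 0 0 1" --pt "0.2 0.01 0 0 0 0 1"

```text
time: 17.5
tcp_pos: [668.8, 62.8, 74.2]
tool_rot: [-1.57, -0.041, 0.042]
ft_force: [-6.6, 1.7, 2.3]
finger_gap: 0.2
```

```bash
python3 y.py
```

```text
17.5 [668.8  62.8  74.2] yaw 3.04 F [-6.6  1.7  2.3] [ 0.27  1.23 -0.02] 0.17228333845583352 [-0.09  0.55  1.42  0.    1.17 -1.71]
```

Call:
servo_tool --pt "0.005 0 0 0 0 0 1" --pt "0.01 0 0 0 0 0 1" --pt "0.015 0.001 0 0 0 0 1" --pt "0.015 0.001 0 0 0 0 1" --pt "0.02 0.001 0 0 0 0 1" --pt "0.02 0.001 0 0 0 0 1" --pt "0.02 0.001 0 0 0 0 1" --pt "0.02 0.001 0 0 0 0 1" --pt "0.02 0.001 0 0 0 0 1" --pt "0.02 0.001 0 0 0 0 1"

```text
time: 18.5
tcp_pos: [668.7, 62.8, 74.2]
tool_rot: [-1.571, -0.03, 0.055]
ft_force: [-26.6, -1.1, 17.3]
finger_gap: -0.2
```

```bash
python3 y.py
```

```text
18.5 [668.7  62.8  74.2] yaw 3.09 F [-26.6  -1.1  17.3] [-0.06  4.07 -0.02] -0.17020093539920073 [-0.08  0.56  1.41 -0.    1.19 -1.71]
```

Call:
servo_tool --pt "-0.03 0 0 0 0 0 1" --pt "-0.08 0 0 0 0 0 1" --pt "-0.15 0 0.1 0 0 0 1" --pt "-0.25 0 0.25 0 0 0 1" --pt "-0.35 0 0.4 0 0 0 0.5" --pt "-0.45 0 0.55 0 0 0 0" --pt "-0.55 0 0.7 0 0 0 0" --pt "-0.63 0 0.75 0 0 0 0" --pt "-0.63 0 0.75 0 0 0 0" --pt "-0.63 0 0.75 0 0 0 0"

```text
time: 19.5
tcp_pos: [486.7, 62.6, 300.8]
tool_rot: [-1.572, -0.045, 0.038]
ft_force: [0.0, -0.1, -0.2]
finger_gap: 84.6
```

```bash
python3 y.py; cat > e.py <<'E'
from d import *
import sys
n=sys.argv[1]
c=cam("wrist");cv2.imwrite(f"pics/{n}.png",c["frame"]);X=cloud(c)
for r in eyes.spot_point(c,"estop_center")[:2]: print(r["p"],np.array(r["xy"]),by_depth(c,r["xy"]))
for r in eyes.masks_of(c,"estop_center")[:1]:
    p=X[r["region"]&(c["depth"]>0)];print(r["p"],r["xy"],len(p),p.mean(0),np.percentile(p[:,2],[2,25,50,75,98]))
    zt=np.percentile(p[:,2],98)
    q=p[(p[:,2]>zt-24)&(p[:,2]<zt-10)];print("housing",len(q),cv2.minAreaRect(q[:,:2].astype(np.float32)),np.median(q[:,2]))
    b=p[p[:,2]>zt-4];print("button",b.mean(0))
bars(c)
E
python3 e.py w3
```

```text
19.5 [486.7  62.6 300.8] yaw 3.01 F [ 0.  -0.1 -0.2] [0.02 0.03 0.02] 84.6376415931851 [-0.12 -0.11  1.73 -0.    1.51 -1.74]
0.91 [334.8 261.1] [556.9  85.   53.5]
0.83 [334.7, 255.4] 2711 [553.   87.8  39.6] [11.6 37.3 38.2 39.7 52.9]
housing 1879 ((559.6503295898438, 88.3448486328125), (89.70671081542969, 50.050636291503906), 0.7546749114990234) 37.92014337979271
button [559.2  88.1  51.6]
bar [441.5  51.6] [440.5  51.7 113.8] 113.92664221564294 size 14 61 ang -3.0 [ 72.8 203.5 221.9]
bar [446.3 -43. ] [445.4 -42.2 113.1] 113.75125810558959 size 61 14 ang 32.1 [ 78.   82.8 210.8]
bar [436.2 146.6] [435.1 145.7 113.2] 113.84071387325483 size 14 61 ang -28.8 [170.8 114.6  79.6]
```

View pics/w3.png

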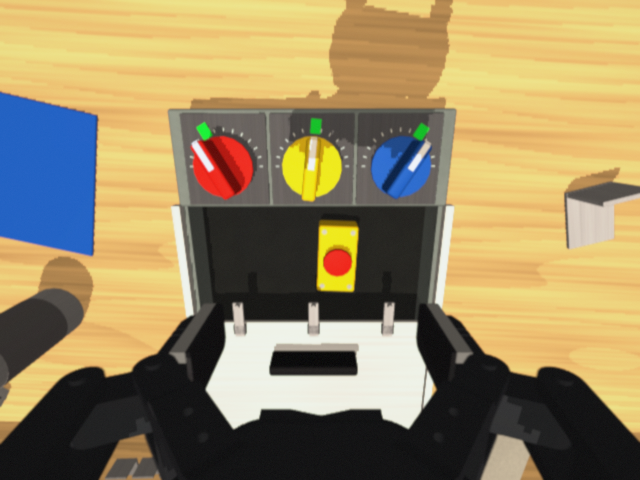

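Call:
servo_tool --pt "0.12 0.04 0 0 0 -0.011 0" --pt "0.244 0.083 -0.05 0 0 -0.011 0" --pt "0.244 0.083 -0.2 0 0 -0.011 0" --pt "0.244 0.083 -0.35 0 0 -0.011 0" --pt "0.244 0.083 -0.5 0 0 -0.011 0" --pt "0.244 0.083 -0.62 0 0 -0.011 0" --pt "0.244 0.083 -0.72 0 0 -0.011 0" --pt "0.244 0.083 -0.8 0 0 -0.011 0" --pt "0.244 0.083 -0.85 0 0 -0.011 0" --pt "0.244 0.083 -0.85 0 0 -0.011 0"

```text
time: 20.65
tcp_pos: [556.6, 88.0, 40.9]
tool_rot: [-1.57, -0.009, 0.02]
ft_force: [-0.3, 0.9, 0.1]
finger_gap: 85.5
```

```bash
python3 y.py; python3 e.py w4
```

```text
20.65 [556.6  88.   40.9] yaw 1.05 F [-0.3  0.9  0.1] [ 0.   -0.01  0.01] 85.45137518698958 [-0.06  0.36  1.76 -0.    1.03 -1.65]
0.83 [320.  305.3] [550.1  88.9  52. ]
0.56 [317.7, 298.9] 17863 [551.3  88.2  40.7] [19.1 37.7 38.3 49.4 52.9]
housing 12304 ((560.1473388671875, 88.22126770019531), (90.00425720214844, 50.2024040222168), 0.7583032846450806) 38.06119463629024
button [558.8  88.3  51.7]
bar [463.3  51. ] [464.6  52.6 112.7] 113.54157244063268 size 15 18 ang -29.1 [ 26.4 208.7 228.2]
bar [458.3 134.4] [460.3 133.1 112.1] 113.22072977418523 size 15 13 ang 79.4 [147.4  76.8  31.6]
```

View pics/w4.png

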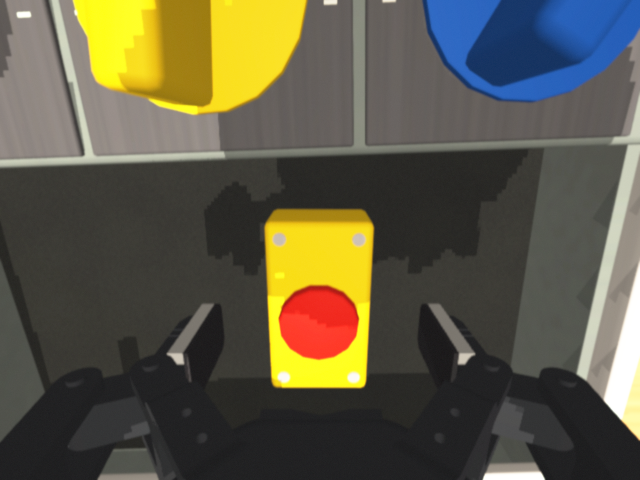

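Call:
servo_tool --pt "0.005 0 -0.03 0 0 0 0" --pt "0.01 0 -0.06 0 0 0 0" --pt "0.01 0 -0.09 0 0 0 0" --pt "0.01 0 -0.107 0 0 0 0" --pt "0.01 0 -0.107 0 0 0 0" --pt "0.01 0 -0.107 0 0 0 1" --pt "0.01 0 -0.107 0 0 0 1" --pt "0.01 0 -0.107 0 0 0 1" --pt "0.01 0 -0.107 0 0 0 1" --pt "0.01 0 -0.107 0 0 0 1" --grip_force 40

```text
time: 21.8
tcp_pos: [562.6, 87.9, 13.0]
tool_rot: [-1.571, -0.016, 0.013]
ft_force: [-0.6, -0.1, 3.4]
finger_gap: 49.2
```

Call:
servo_tool --pt "0 0 0 0 0 0 1" --pt "0 0 0 0 0 0 1" --pt "0 0 0 0 0 0 1" --pt "0 0 0.02 0 0 0 1" --pt "0 0 0.04 0 0 0 1" --pt "0 0 0.06 0 0 0 1" --pt "0 0 0.08 0 0 0 1" --pt "0 0 0.1 0 0 0 1" --pt "0 0 0.1 0 0 0 1" --pt "0 0 0.1 0 0 0 1"

```text
time: 22.8
tcp_pos: [562.1, 87.9, 42.5]
tool_rot: [-1.571, -0.015, 0.014]
ft_force: [0.2, -0.2, -2.3]
finger_gap: 49.1
```

```bash
python3 y.py; python3 - <<'E'
from d import *
c=cam("wrist");X=cloud(c)
r=eyes.masks_of(c,"estop_center")[0];p=X[r["region"]&(c["depth"]>0)];print(r["p"],np.percentile(p[:,2],[2,50,98]),cv2.minAreaRect(p[:,:2].astype(np.float32)))
t=cam("top");X=cloud(t);r=eyes.masks_of(t,"mat")[0];p=X[r["region"]&(t["depth"]>0)];print("mat",r["p"],cv2.minAreaRect(p[:,:2].astype(np.float32)),p.mean(0))
for q in("flask","bracket"):
    r=eyes.masks_of(t,q)[0];print(q,X[r["region"]].mean(0))
E
```

```text
22.8 [562.1  87.9  42.5] yaw 1.06 F [ 0.2 -0.2 -2.3] [0.01 0.02 0.  ] 49.119066404145265 [-0.06  0.36  1.75 -0.    1.02 -1.65]
0.7 [47.8 67.8 82.4] ((558.1849365234375, 83.17965698242188), (86.69358825683594, 62.084205627441406), 1.1607210636138916)
mat 0.6 ((477.81353759765625, -327.6597900390625), (194.01914978027344, 191.5322723388672), 79.77753448486328) [ 476.2 -327.5    3.8]
flask [ 665.5 -300.3  139.8]
bracket [491.8 419.6  14.9]
```

Call:
servo_tool --pt "0 0 0.08 0 0 0 1" --pt "0 0 0.2 0 0 0 1" --pt "0 0 0.32 0 0 0 1" --pt "0 0 0.44 0 0 0 1" --pt "-0.02 -0.05 0.5 0 0 0 1" --pt "-0.05 -0.17 0.52 0 0 0 1" --pt "-0.09 -0.3 0.52 0 0 0 1" --pt "-0.13 -0.43 0.52 0 0 0 1" --pt "-0.17 -0.56 0.52 0 0 0 1" --pt "-0.2 -0.69 0.52 0 0 0 1"

```text
time: 24.1
tcp_pos: [501.1, -120.4, 198.2]
tool_rot: [-1.571, -0.015, 0.015]
ft_force: [1.5, -0.1, -1.6]
finger_gap: 49.2
```

Call:
servo_tool --pt "-0.02 -0.12 0 0 0 0 1" --pt "-0.04 -0.25 0 0 0 0 1" --pt "-0.06 -0.38 0 0 0 0 1" --pt "-0.07 -0.5 0 0 0 0 1" --pt "-0.08 -0.6 -0.02 0 0 0 1" --pt "-0.08 -0.69 -0.1 0 0 0 1" --pt "-0.08 -0.695 -0.22 0 0 0 1" --pt "-0.08 -0.695 -0.34 0 0 0 1" --pt "-0.08 -0.695 -0.44 0 0 0 1" --pt "-0.08 -0.695 -0.47 0 0 0 1"

```text
time: 25.1
tcp_pos: [475.6, -325.3, 53.1]
tool_rot: [-1.565, -0.01, 0.019]
ft_force: [-0.4, -0.1, -0.9]
finger_gap: 48.5
```

```bash
python3 y.py; python3 - <<'E'
from d import *
c=cam("wrist");X=cloud(c);cv2.imwrite("pics/w5.png",c["frame"])
r=eyes.masks_of(c,"estop_center")[0];p=X[r["region"]&(c["depth"]>0)];print(r["p"],np.percentile(p[:,2],[2,50,98]),cv2.minAreaRect(p[:,:2].astype(np.float32)))
f=c["frame"].astype(int);m=(f[...,0]>120)&(f[...,2]<90)&(f[...,0]>f[...,1]+40);v=X[m];v=v[v[:,2]<20];print(len(v),cv2.minAreaRect(v[:,:2].astype(np.float32)),np.median(v[:,2]))
E
```

```text
25.1 [ 475.6 -325.3   53.1] yaw 1.05 F [-0.4 -0.1 -0.9] [ 0.02  0.   -0.01] 48.52111458494578 [-0.81  0.37  1.72 -0.    1.06 -2.4 ]
0.82 [58.9 78.6 93. ] ((505.17401123046875, -317.42041015625), (76.79727172851562, 155.63926696777344), 85.12319946289062)
56062 ((476.0115966796875, -327.12261962890625), (188.1514129638672, 188.05430603027344), 79.46379089355469) 4.124251551880397
```

View pics/w5.png

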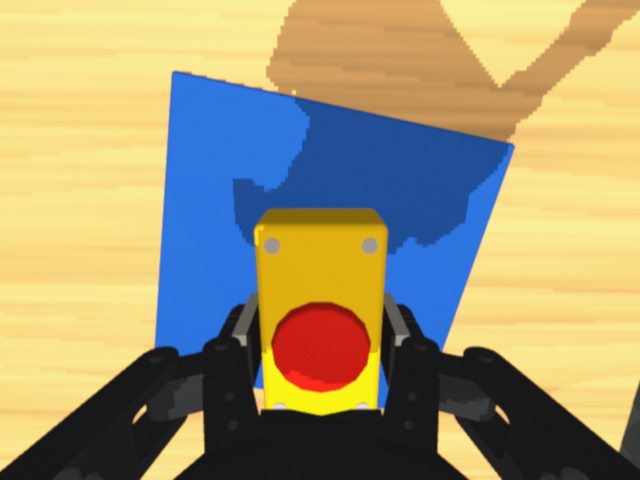

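Call:
servo_tool --pt "0.007 -0.007 -0.03 0 0 0 1" --pt "0.007 -0.007 -0.06 0 0 0 1" --pt "0.007 -0.007 -0.09 0 0 0 1" --pt "0.007 -0.007 -0.11 0 0 0 1" --pt "0.007 -0.007 -0.12 0 0 0 1" --pt "0.007 -0.007 -0.128 0 0 0 1" --pt "0.007 -0.007 -0.132 0 0 0 1" --pt "0.007 -0.007 -0.135 0 0 0 1" --pt "0.007 -0.007 -0.135 0 0 0 1" --pt "0.007 -0.007 -0.135 0 0 0 1"

```text
time: 26.2
tcp_pos: [480.2, -329.8, 17.0]
tool_rot: [-1.571, -0.015, 0.014]
ft_force: [-0.9, 0.0, -2.3]
finger_gap: 49.4
```

```bash
python3 y.py
```

```text
26.2 [ 480.2 -329.8   17. ] yaw 1.06 F [-0.9  0.  -2.3] [-0.   -0.03 -0.02] 49.357228632563505 [-0.81  0.44  1.72  0.    0.99 -2.4 ]
```

Still about 6 mm above; lower gently until contact.

Call:
servo_tool --pt "-0.003 0.006 -0.005 0 0 0 1" --pt "-0.003 0.006 -0.01 0 0 0 1" --pt "-0.003 0.006 -0.013 0 0 0 1" --pt "-0.003 0.006 -0.016 0 0 0 1" --pt "-0.003 0.006 -0.018 0 0 0 1" --pt "-0.003 0.006 -0.02 0 0 0 1" --pt "-0.003 0.006 -0.022 0 0 0 1" --pt "-0.003 0.006 -0.022 0 0 0 1" --pt "-0.003 0.006 -0.022 0 0 0 1" --pt "-0.003 0.006 -0.022 0 0 0 1"

```text
time: 27.2
tcp_pos: [479.2, -327.9, 11.0]
tool_rot: [-1.571, -0.014, 0.015]
ft_force: [-3.1, 3.2, 4.5]
finger_gap: 49.5
```

```bash
python3 y.py
```

```text
27.2 [ 479.2 -327.9   11. ] yaw 1.06 F [-3.1  3.2  4.5] [ 0.31  0.4  -0.01] 49.45247923545609 [-0.81  0.44  1.72 -0.    0.98 -2.4 ]
```

Call:
servo_tool --pt "0 0 0 0 0 0 0.3" --pt "0 0 0 0 0 0 0.1" --pt "0 0 0 0 0 0 0" --pt "0 0 0 0 0 0 0" --pt "0 0 0 0 0 0 0" --pt "0 0 0 0 0 0 0" --pt "0 0 0.03 0 0 0 0" --pt "0 0 0.08 0 0 0 0" --pt "0 0 0.15 0 0 0 0" --pt "0 0 0.25 0 0 0 0"

```text
time: 28.2
tcp_pos: [478.7, -327.3, 86.1]
tool_rot: [-1.57, -0.014, 0.015]
ft_force: [0.1, -0.0, 0.4]
finger_gap: 85.5
```

Call:
servo_tool --pt "0 0 0.15 0 0 0 0" --pt "0 0 0.3 0 0 0 0" --pt "-0.1 0 0.45 0 0 0 0" --pt "-0.2 0 0.55 0 0 0 0" --pt "-0.2 0 0.6 0 0 0 0" --pt "-0.2 0 0.6 0 0 0 0" --pt "-0.2 0 0.6 0 0 0 0" --pt "-0.2 0 0.6 0 0 0 0" --pt "-0.2 0 0.6 0 0 0 0" --pt "-0.2 0 0.6 0 0 0 0"

```text
time: 29.2
tcp_pos: [419.2, -327.4, 263.8]
tool_rot: [-1.569, -0.014, 0.016]
ft_force: [0.0, 0.4, -0.5]
finger_gap: 85.4
```

```bash
python3 y.py; python3 e.py w6; python3 - <<'E'
from d import *
t=cam("top");X=cloud(t);a=t["frame"][170:325,130:510];cv2.imwrite("pics/t1.png",cv2.resize(a,None,fx=2.1,fy=2.1,interpolation=cv2.INTER_CUBIC))
bars(t)
for q in("flask","bracket","cover_rib"):
    r=eyes.masks_of(t,q)[0];print(q,X[r["region"]].mean(0),by_depth(t,eyes.spot_point(t,q)[0]["xy"]))
E
```

```text
29.2 [ 419.2 -327.4  263.8] yaw 1.09 F [ 0.   0.4 -0.5] [-0.01  0.03 -0.02] 85.41897521948488 [-0.89  0.03  1.67  0.    1.44 -2.48]
0.78 [318.2 256.8] [ 470.8 -327.2   50.5]
0.85 [316.8, 252.6] 3248 [ 470.5 -326.6   37.9] [12.6 35.4 36.2 37.6 50.8]
housing 2276 ((476.32598876953125, -326.8186340332031), (89.17097473144531, 50.037254333496094), 0.7720232009887695) 35.91380603162874
button [ 475.9 -326.6   49.6]
bar [446.2 -44.7] [445.1 -47.5 112.3] 113.55338374255783 size 62 15 ang 31.6 [ 58.7  62.5 172.8]
bar [447.2 -45.2] [447.1 -44.7 113.4] 113.66316693097755 size 60 14 ang 32.1 [ 70.4  71.2 163.8]
bar [442.4  51. ] [441.7  50.2 113.6] 113.56295978064615 size 13 57 ang -2.2 [ 61.9 158.1 166.7]
bar [437.2 144.9] [437.3 144.7 113.6] 113.33371020919918 size 14 59 ang -28.5 [152.4 102.5  71.3]
flask [ 664.3 -299.5  140.5] [ 650.5 -284.8   88.3]Traceback (most recent call last):
  File "<stdin>", line 5, in <module>
IndexError: list index out of range
```

View pics/t1.png

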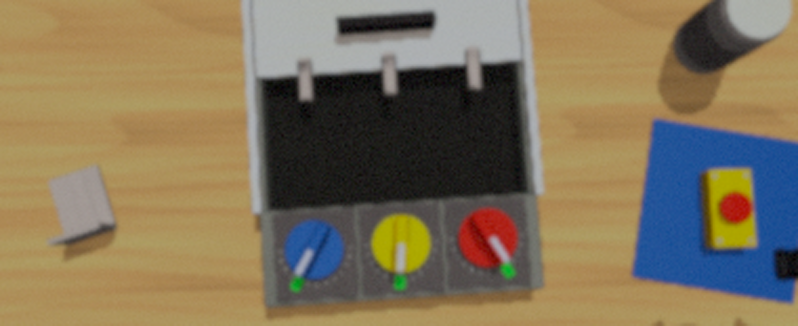

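View pics/w6.png

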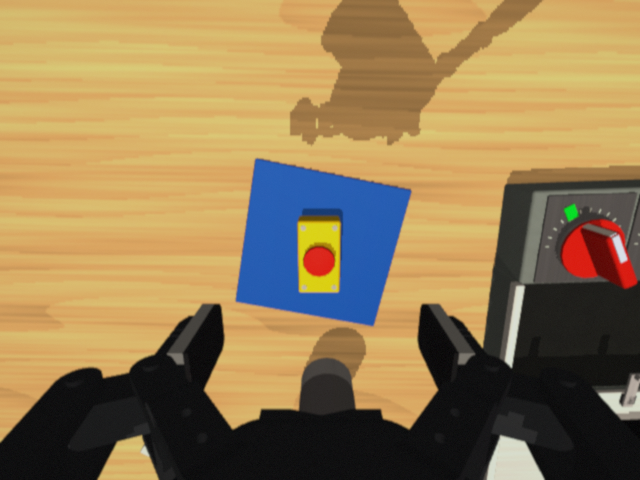

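```bash
python3 -c "
from h import *
print(order.finish_job())"
```

```text
the job is handed in; nothing more can be done
None
```

The lock box job is done and handed in at about 29 s of the 72 s allowed; the hand-in gives no verdict.

**What I did:** I turned the red, yellow and blue dials onto their green marks, in that order. Then I pushed the cover by its rib to the end stop, lifted out the emergency-stop unit and lowered it onto the mat until it touched. I opened the gripper and backed it off clear of everything.

**What the last checks showed:**
- **Dials:** in the final top view the bars stood at about 32°, -2° and -28.5° in the world frame (red, yellow, blue). My targets were 31.7°, -2.6° and -28.4°, so all are well inside the 0.15 rad limit.
- **Cover:** it stopped moving at the expected place, about 150 mm of travel, with the wrist force rising to about 27 N along the push. I did not measure the rib again afterwards, but the final picture shows the cover open.
- **Emergency-stop unit:** it is upright at about (476, -327) mm, within about 1 mm of the mat's measured centre.
- **Flask:** its measured position moved by about 1 mm, which is within the noise.
- **Bracket:** the final network check missed it and the script stopped there. That left the bracket's position unmeasured at the end; the final picture shows it standing, and the arm never went near it after the start.

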